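# Close the instrument carrier and pick it up level

## Robot

A 7-joint arm with a two-finger parallel gripper is mounted at the origin on a cart in front of the work surface, level with it; the furniture and walls round the work are solid. World frame = base frame: x ahead of the robot, y to its left, z up, the work surface at z = 0. Lengths are in m, angles in rad, forces in N, time in s.
With the tool pointing down it reaches from about 0.425 to 0.925 m from the base axis. Payload 6.8 kg.
Tool frame: the origin (TCP) lies at the very end of the fingers, on their centre line; the grasp point (between the pads) lies 19 mm behind it; z points along the fingers, x is the direction in which the jaws open and shut, and the axes are right-handed (so a half turn about z gives the same grasp; the last joint's range is limited). The gripper opens to 85 mm and grips with 20 to 120 N. Pads are 22 mm wide; open, the fingers measure 114 mm over their backs; the gripper's body (76 mm by 85 mm) begins 54 mm behind the grasp point. The pads swing forward as they close: fully open they stand 13 mm farther back than shut.
Start: joints at [-0.108, 0.477, 0.022, 1.555, -0.011, 1.109, -0.083], TCP at [0.675, 0, 0.231] pointing down, gripper open.
Joint ranges: [-2.96, 2.96], [-0.34, 2.1], [-1.41, 1.46], [0.24, 2.44], [-1.37, 4.51], [0.17, 1.92], [-2.96, 2.96]. Speed limits (rad/s): [2.39, 2.39, 3.14, 3.14, 3.14, 3.14, 3.14].

## Interface

Orientations are given as a unit quaternion [w, x, y, z].
In Python, from station import get_obs, read_camera, calibration, hand_in, recognise, outline_of, place_of gives the robot as it stands.
- The arm moves only by the tool move_arm, never from a script. Its argument "steps" is a list of rows, each an object with "fingers": the finger opening in mm, from 0 to 85.4; "translation": the shift along the world's x, y, z in mm, a list of three; "turn": the turn about the world's z in rad. In form: [{"fingers": fingers, "translation": [dx, dy, dz], "turn": turn}, ...]. A call has 1 to 10 rows; each row shifts and turns the commanded pose from where the row before left it; what a row does not reach is not made up. A row lasts 1/8 s, in which the tool goes at most 62.5 mm and 10.7 degrees, less where a joint would pass 70% of its speed; a pose out of reach is approached as far as the arm can. A call with a gripper value outside its range is refused whole. The fingers move at their own pace and stop on an object; "newtons" is the grip in N (left out, the last holds). Time passes only in rows, so rows that do not move let the fingers close. It gives the time, the measured TCP pose, the force and the opening at its end, in the units of the state.
- get_obs(): the state, without advancing time (a new reading comes with each control period).
- read_camera(name): name is "scene" or "side" or "wrist"; returns the picture (480x640x3 uint8, blue, green, red); there is no depth.
- calibration(name): a dict with "camera_matrix" (3x3 intrinsics, pixels), "k1" (the pictures are not rectified: a ray, as slopes to the right and down, at radius r is drawn at 1 + k1 r^2 times it, then the intrinsics apply), "rvec" (rotation vector, rad) and "tvec" (3), from world to camera coordinates, as OpenCV has them. Camera axes: x right, y down, z forward; pixel columns grow to the right and rows downward; lengths in m; the calibration is good to about 2 mm. A picture is of the moment at which its call begins: read the wrist's pose just before it. calibration takes no time and is no camera call; for the wrist camera it gives the pose at the moment of the call.
- hand_in(): hands the job in, once; it reports no verdict.
Trained networks look in the newest picture that a camera, given by its name, has taken for a name from the list of things; names that differ only in an ending like _2 or _b are one class to them, and where a whole thing is asked for, a point or a joint stands for the part that bears it (a point fixed in the world has none). Each returns a list of dicts, best first, with "conf" (0 to 1); they miss things now and then, are a little off and sometimes report something else, mostly with a low value. They report only what shows in the picture. A call takes as long as a camera call. They do not tell look-alikes from the thing itself.
- recognise(camera, name): "xy" ([column, row] in pixels, amid what is visible of it).
- outline_of(camera, name): "mask" (480x640 bool, what is visible of it) and "xy" ([column, row] in pixels, amid what is visible of it).
- place_of(camera, name): "xy" ([column, row] in pixels: a listed point, or the origin of a listed thing).
The state is a dict: "t": time; "q": joint angles; "joint_vel": joint speeds; "joint_torque": joint torques, N m; "eef_pos": TCP position; "tool_rot": TCP orientation; "contact_force": force on the tool from outside, world axes, zero at the start; "torque": the same for the moment, N m; "gripper_width": opening from 0.0 (shut) to 1.0 (fully open).
Only numpy, scipy, OpenCV 4.12 (cv2) and the standard library are available. Lean on these libraries where they do the work, as an engineer would, in place of code of your own. Each camera call takes 0.05 s, during which the arm holds its last target.

## Task

The grey instrument carrier is packed: swing its open lid fully shut while it stands on the table, then take the carrier by the middle of its bar handle and lift it at least 10 cm clear of the table. Keep it level, with the loupe and the lens ring staying in their wells, leave the screwdriver and the round tin beside it where they are, and finish while still holding it steady and level in the air: do not put it down or let go.

Things in the scene. Friction and masses are not known exactly. Their poses are not given: they have to be found in the camera images.
- carrier: loose grey plastic tub, 0.4-0.8 kg packed, 100 (its x) x 220 mm (its y), rims 50 mm high, floor 6 mm up, walls 4 mm. Two wells, 92 x 84 mm inside, centred 65 mm to +y and -y; the 44 mm deck between carries the handle. +y well (left seen from the robot): lid, loupe inside; -y well: open, lens ring. Origin: centre of underside; x away from the robot at yaw 0 (starts within 0.5 rad), z up
- carrier_grip (a point): centre of the handle: straight black bar 98 mm long along carrier x, 14 mm thick (carrier y), 18 mm high; centre 90 mm, top 99 mm above the carrier underside; on two 10 mm steel posts 80 mm apart (70 mm free between), 31 mm free under the bar. Axes as the carrier
- lid_hinge (a point): middle of the lid's hinge line, on top of the far (+x) rim of the +y well: 50 mm to +x, 65 mm to +y and 50 mm above the carrier's origin. The hinge line runs along the carrier's y. Axes as the carrier's.
- lid_edge (a point): middle of the lid's free edge, on the lid's outer (upper) face, moving with the lid; 100 mm from the hinge. Its z axis is the normal of the outer face.
- carrier_lid (a joint): opening angle (rad) of the lid, a flat black plate 100 x 86 mm (along carrier x, y), 4 mm thick: 0 = shut, flush on the rims, top at 54 mm; 1.57 = upright on the far rim; stop at 1.75; starts 0.9 to 1.6. Hinge friction about 0.05 N m: the lid stays where it is left, about 1 N at the free edge moves it
- eye_loupe: black tapered eye loupe, 39 mm across, 40 mm tall, standing loose in the +y well; origin at the centre of its underside
- lens_ring: trial lens in a dark ring with a tab, 58 x 50 x 8 mm, lying loose in the -y well; origin at the centre of its underside
- screwdriver: bystander: screwdriver with orange handle, 25 x 197 x 22 mm, lying on the robot's side of the carrier; origin under its middle, long along its y
- parts_tin: bystander: round tin, 67 mm across, 24 mm high, to the right of the carrier; origin at the centre of its underside
There are look-alikes about, which are no part of the job. There is more than one size of the carrier; the job needs the larger.

How it is judged:
By the outcome, as a careful person would: the job done as asked, in the order asked, and still so for the second after the job is handed in, while the arm keeps its last pose, push and grip.
It also fails if it takes over 50 s, if anything falls off the work surface, if the arm or the gripper's body presses on something with over 40 N, if the wrist force passes 120 N, or if a joint passes its speed limit or range.

## Working session

There is one attempt and no reset: what is moved stays moved. The work goes in short steps, Python scripts to look and compute and a tool call to move; the robot and the scene stay as the last step left them, time stands still between calls to the robot, and variables do not carry over. Pictures are saved under pics/ and viewed, and the job is handed in when it is done.

Besides the shell and the picture viewer there is one more tool, called after "Emit:" as name([rows], argument=value, ...), one row to a line, values as JSON. move_arm: Moves the arm, as the interface text tells. Its arguments: {"type":"object","properties":{"steps":{"type":"array"},"newtons":{"type":"number"}},"required":["steps"]}

```bash
mkdir -p pics; ls
python3 - <<'E'
from station import *
import cv2
print(get_obs())
for c in ["scene","side","wrist"]:
    im=read_camera(c); cv2.imwrite(f"pics/{c}0.png",im)
    k=calibration(c); print(c,k)
    for n in ["carrier_grip","lid_hinge","lid_edge","carrier","eye_loupe","lens_ring","screwdriver","parts_tin"]:
        print(n,[(round(d['conf'],2),[round(float(v),1) for v in d['xy']]) for d in place_of(c,n)][:4])
E
```

```text
pics
{'t': 0.0, 'q': array([-0.10809963,  0.47780241,  0.02236103,  1.55646496, -0.01150683,
        1.10931502, -0.08314504]), 'joint_vel': array([-7.67644433e-04,  2.13161355e-05, -1.31966818e-03,  6.39924694e-05,
        1.04334911e-04,  4.89071542e-04, -2.80739920e-04]), 'joint_torque': array([-5.45967814e-04, -5.96443820e+01,  1.60769675e+00, -2.81194621e+01,
        1.24063640e-02,  9.39900521e-03,  2.20753498e-05]), 'eef_pos': array([ 6.74395258e-01, -2.76356258e-05,  2.30318892e-01]), 'tool_rot': array([ 7.12992430e-05,  9.99999567e-01, -2.29545714e-05, -9.27904611e-04]), 'contact_force': array([-0.1636639 , -0.34224069,  0.55460979]), 'torque': array([ 0.0235719 , -0.05988602,  0.00526808]), 'gripper_width': 0.9981693212140643}
scene {'camera_matrix': array([[573.23870624,   0.        , 327.06781101],
       [  0.        , 573.23870624, 240.65147641],
       [  0.        ,   0.        ,   1.        ]]), 'k1': 0.016277870611147882, 'rvec': array([ 2.24830569, -0.65957083,  0.28712309]), 'tvec': array([-0.52977241,  0.18504501,  0.94309417])}
carrier_grip [(0.87, [311.0, 271.0
[... 997 characters left out ...]
r [(0.94, [214.7, 290.7])]
parts_tin [(0.97, [238.8, 370.9])]
wrist {'camera_matrix': array([[382.79185251,   0.        , 322.60521569],
       [  0.        , 382.79185251, 239.250521  ],
       [  0.        ,   0.        ,   1.        ]]), 'k1': -0.0005024404813531715, 'rvec': array([-2.85164877e+00,  1.09180618e-03,  1.39361073e-03]), 'tvec': array([-0.67475203, -0.03640553,  0.3791797 ])}
carrier_grip [(0.69, [292.4, 404.0])]
lid_hinge [(0.66, [247.9, 362.9]), (0.64, [162.2, 335.0])]
lid_edge [(0.8, [257.0, 421.3]), (0.2, [118.6, 313.3])]
carrier [(0.7, [139.5, 361.4]), (0.67, [299.6, 365.3])]
eye_loupe [(0.63, [115.9, 312.9])]
lens_ring []
screwdriver [(0.95, [47.2, 372.1])]
parts_tin []
```

View pics/scene0.png

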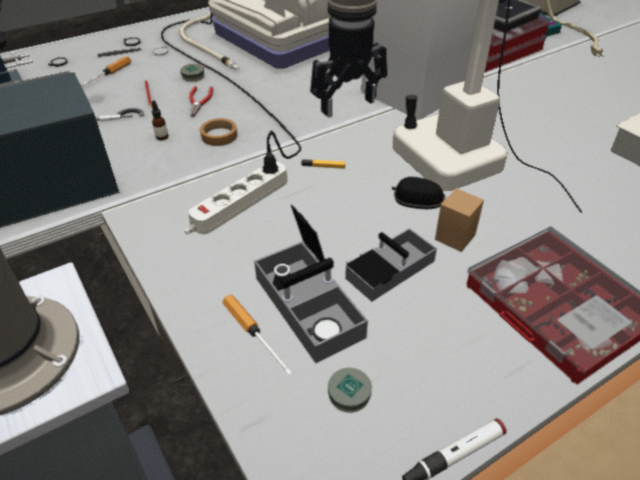

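View pics/side0.png

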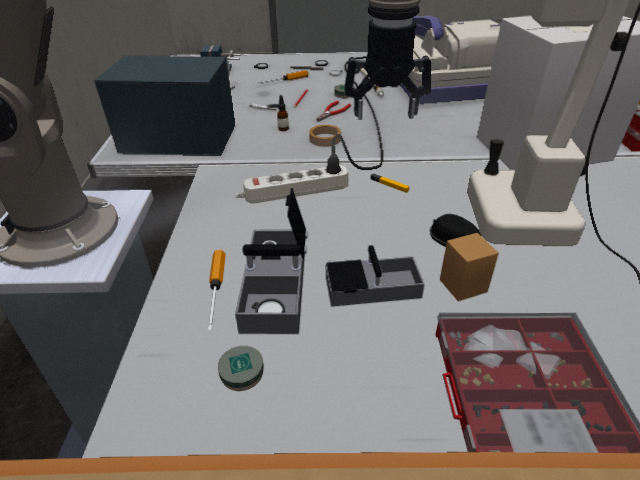

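View pics/wrist0.png

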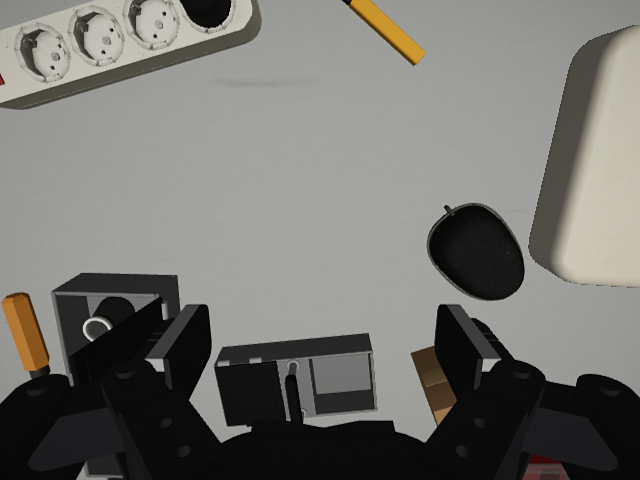

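The target carrier is the left one: scene px ~(311,290), side px ~(272,280), with its lid nearly upright. The smaller look-alike with a shut lid is to its right. I'll zoom in to pick out corners.

Run:
```python
import cv2
a=cv2.imread("pics/scene0.png")[200:370,220:380]; cv2.imwrite("pics/sc_z.png",cv2.resize(a,None,fx=3.5,fy=3.5,interpolation=cv2.INTER_CUBIC))
a=cv2.imread("pics/side0.png")[180:340,220:330]; cv2.imwrite("pics/si_z.png",cv2.resize(a,None,fx=3.6,fy=3.6,interpolation=cv2.INTER_CUBIC))
```

```text
(no output)
```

View pics/sc_z.png

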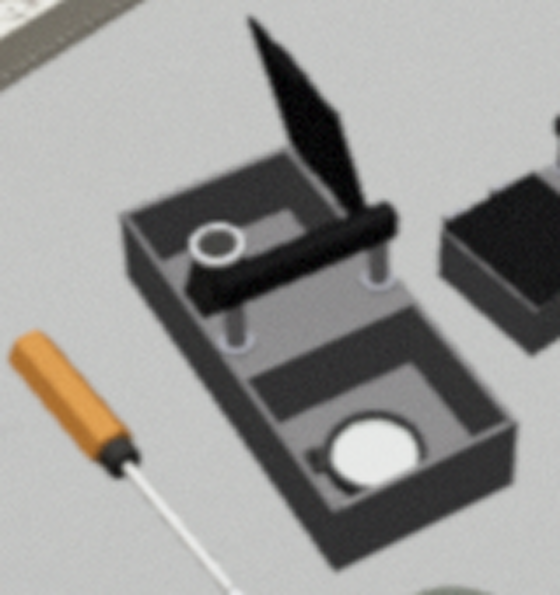

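View pics/si_z.png

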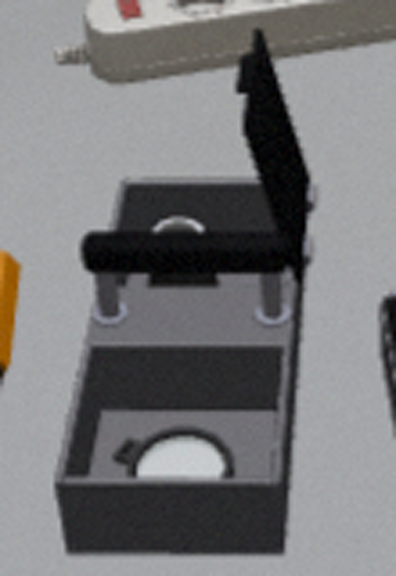

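```bash
cat > h.py <<'E'
import numpy as np, cv2
from scipy.optimize import least_squares
def proj(c,P):
    P=np.atleast_2d(P).astype(float)
    R=cv2.Rodrigues(np.array(c['rvec']))[0]
    p=P@R.T+np.array(c['tvec']); s=p[:,:2]/p[:,2:]
    s=s*(1+c['k1']*(s**2).sum(1,keepdims=True))
    K=np.array(c['camera_matrix']); return s*[K[0,0],K[1,1]]+K[:2,2]
def car(x,y,yaw,P,z=0):
    P=np.atleast_2d(P)/1000.; c,s=np.cos(yaw),np.sin(yaw)
    return np.c_[x+c*P[:,0]-s*P[:,1], y+s*P[:,0]+c*P[:,1], P[:,2]+z]
def lid(a,u,yy,off=4):  # u mm from hinge, off normal (outer)
    return [50-u*np.cos(a)+off*np.sin(a), yy, 50+u*np.sin(a)+off*np.cos(a)]
E
python3 - <<'E'
from h import *
from station import calibration
C={k:calibration(k) for k in("scene","side")}
B={"scene":[([-50,110,50],(255.1,261.7)),([50,110,50],(302,243.4)),([50,-110,50],(367.7,321.1)),([-50,-110,50],(315.7,346.3)),([-50,-110,0],(316.3,362.9)),([50,-110,0],(366.9,337.7))],
"side":[([-50,110,50],(253.9,230.6)),([-50,-110,50],(236.1,314.7)),([50,-110,50],(299.7,314.2)),([-50,-110,0],(238.6,333.3)),([50,-110,0],(298.9,333.3))]}
L={"scene":[(108,(291.4,204.9)),(22,(316.3,232.9))],"side":[(108,(291.7,188.3)),(22,(288.9,216))]}
def res(v,full=False):
    r=[]
    for c in C:
        P=car(*v[:3],[b[0] for b in B[c]]+[lid(v[3],100,y,2) for y,_ in L[c]])
        uv=np.array([b[1] for b in B[c]]+[l[1] for l in L[c]])
        r.append(proj(C[c],P)-uv)
    if full:
        for a in r: print(a.round(1).tolist())
    return np.concatenate(r).ravel()
s=least_squares(res,[.6,0,0.1,1.4],loss='soft_l1'); print(s.x.round(4)); res(s.x,True)
x=s.x
for n,P in dict(grip=[0,0,90],hinge=[50,65,50],edge=lid(x[3],100,65)).items():
    W=car(*x[:3],P); print(n,W.round(4),[proj(C[c],W).round(1).tolist() for c in C])
E
```

```text
[ 0.4725 -0.1852 -0.0269  1.3479]
[[-1.3, -2.1], [0.3, -3.5], [1.0, -2.0], [-0.1, -1.1], [-0.3, 0.9], [0.3, 0.3], [-0.3, -1.4], [-0.1, -0.8]]
[[-0.3, -0.2], [-0.8, 0.2], [-1.3, 1.1], [0.4, 2.4], [0.7, 2.8], [0.1, 0.1], [-0.5, 0.0]]
grip [[ 0.4725 -0.1852  0.09  ]] [[[307.8, 271.7]], [[271.9, 251.0]]]
hinge [[ 0.5243 -0.1216  0.05  ]] [[[314.4, 254.4]], [[303.7, 245.1]]]
edge [[ 0.5061 -0.1211  0.1484]] [[[304.3, 216.8]], [[291.3, 201.4]]]
```

Emit:
move_arm([
  {"fingers": 0, "translation": [-9.3, -11.8, 0], "turn": -0.1776},
  {"fingers": 0, "translation": [-9.3, -11.8, 0], "turn": -0.1776},
  {"fingers": 0, "translation": [-9.3, -11.8, 0], "turn": -0.1776},
  {"fingers": 0, "translation": [-9.3, -11.8, 0], "turn": -0.1776},
  {"fingers": 0, "translation": [-9.3, -11.8, 0], "turn": -0.1776},
  {"fingers": 0, "translation": [-9.3, -11.8, 0], "turn": -0.1776},
  {"fingers": 0, "translation": [-9.3, -11.8, 0], "turn": -0.1776},
  {"fingers": 0, "translation": [-9.3, -11.8, 0], "turn": -0.1776},
  {"fingers": 0, "translation": [-9.3, -11.8, 0], "turn": -0.1776},
  {"fingers": 0, "translation": [0, 0, 0], "turn": 0},
])

```text
t: 2.6
eef_pos: [0.5908, -0.1072, 0.2315]
tool_rot: [-0.0, -0.697, 0.717, -0.0]
contact_force: [0.5, 0.2, -0.0]
gripper_width: -0.001
```

Emit:
move_arm([
  {"fingers": 0, "translation": [0, 0, -30], "turn": 0},
  {"fingers": 0, "translation": [0, 0, -30], "turn": 0},
  {"fingers": 0, "translation": [0, 0, -30], "turn": 0},
  {"fingers": 0, "translation": [0, 0, -15], "turn": 0},
  {"fingers": 0, "translation": [0, 0, 0], "turn": 0},
])

```text
t: 3.22
eef_pos: [0.5911, -0.1057, 0.1256]
tool_rot: [-0.001, -0.698, 0.716, 0.001]
contact_force: [0.2, 0.5, -0.0]
gripper_width: -0.001
```

Run:
```python
from station import *
import cv2,numpy as np
o=get_obs();print({k:np.round(o[k],4) for k in('t','eef_pos','tool_rot','contact_force','gripper_width')})
a=read_camera("side")[130:350,200:420];b=read_camera("scene")[130:380,220:420]
f=lambda a:cv2.resize(a,(400,int(400*a.shape[0]/a.shape[1])),interpolation=cv2.INTER_CUBIC)[:400]
cv2.imwrite("pics/1.png",np.hstack([f(a),f(b)]))
```

```text
{'t': np.float64(3.225), 'eef_pos': array([ 0.5911, -0.1057,  0.1256]), 'tool_rot': array([-5.000e-04, -6.981e-01,  7.160e-01,  7.000e-04]), 'contact_force': array([ 0.2046,  0.4902, -0.01  ]), 'gripper_width': np.float64(-0.0013)}
```

View pics/1.png

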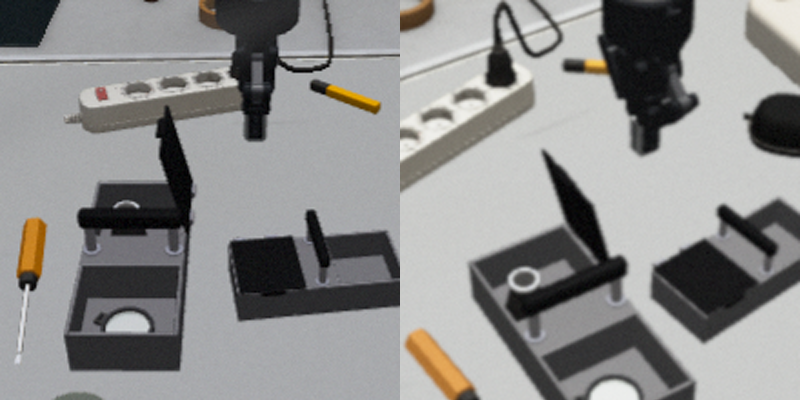

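Emit:
move_arm([
  {"fingers": 0, "translation": [-30, 0, 3], "turn": 0},
  {"fingers": 0, "translation": [-30, 0, 0], "turn": 0},
  {"fingers": 0, "translation": [-12, 0, -1], "turn": 0},
  {"fingers": 0, "translation": [-8, 0, -2], "turn": 0},
  {"fingers": 0, "translation": [-8, 0, -4], "turn": 0},
  {"fingers": 0, "translation": [-7, 0, -4], "turn": 0},
  {"fingers": 0, "translation": [-7, 0, -5], "turn": 0},
  {"fingers": 0, "translation": [-6, 0, -5], "turn": 0},
  {"fingers": 0, "translation": [0, 0, 0], "turn": 0},
])

```text
t: 4.45
eef_pos: [0.4824, -0.1062, 0.1077]
tool_rot: [-0.001, -0.697, 0.717, 0.001]
contact_force: [0.5, -0.4, -0.6]
gripper_width: -0.002
```

```bash
cat > look.py <<'E'
from station import *
import cv2,numpy as np,sys
o=get_obs();print({k:np.round(o[k],4) for k in('t','eef_pos','tool_rot','contact_force','gripper_width')})
a=read_camera("side")[130:350,200:420];b=read_camera("scene")[130:380,200:420]
f=lambda a:cv2.resize(a,(400,int(400*a.shape[0]/a.shape[1])),interpolation=cv2.INTER_CUBIC)[:400]
cv2.imwrite(f"pics/{sys.argv[1]}.png",np.hstack([f(a),f(b)]))
E
python3 look.py 2
```

```text
{'t': np.float64(4.45), 'eef_pos': array([ 0.4824, -0.1062,  0.1077]), 'tool_rot': array([-5.000e-04, -6.972e-01,  7.169e-01,  5.000e-04]), 'contact_force': array([ 0.4905, -0.4076, -0.5655]), 'gripper_width': np.float64(-0.0024)}
```

View pics/2.png

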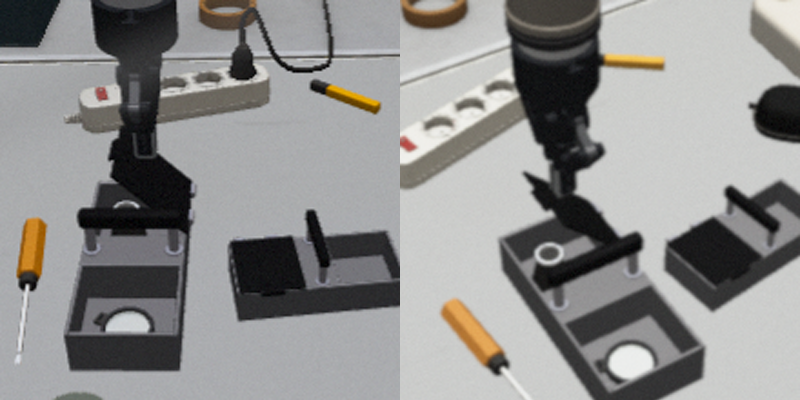

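The lid is following the finger and is now at about 45°. The carrier hasn't moved.

Emit:
move_arm([
  {"fingers": 0, "translation": [-6, 0, -5], "turn": 0},
  {"fingers": 0, "translation": [-5, 0, -6], "turn": 0},
  {"fingers": 0, "translation": [-4, 0, -6], "turn": 0},
  {"fingers": 0, "translation": [-4, 0, -7], "turn": 0},
  {"fingers": 0, "translation": [-3, 0, -7], "turn": 0},
  {"fingers": 0, "translation": [-2, 0, -7], "turn": 0},
  {"fingers": 0, "translation": [-1, 0, -6], "turn": 0},
  {"fingers": 0, "translation": [0, 0, -5], "turn": 0},
  {"fingers": 0, "translation": [0, 0, 0], "turn": 0},
])

```text
t: 5.68
eef_pos: [0.4582, -0.1062, 0.059]
tool_rot: [-0.0, -0.697, 0.717, 0.0]
contact_force: [0.1, -0.4, -0.7]
gripper_width: -0.0
```

```bash
python3 look.py 3
```

```text
{'t': np.float64(5.675), 'eef_pos': array([ 0.4582, -0.1062,  0.059 ]), 'tool_rot': array([-2.000e-04, -6.973e-01,  7.168e-01,  1.000e-04]), 'contact_force': array([ 0.1066, -0.3606, -0.7382]), 'gripper_width': np.float64(-0.0)}
```

View pics/3.png

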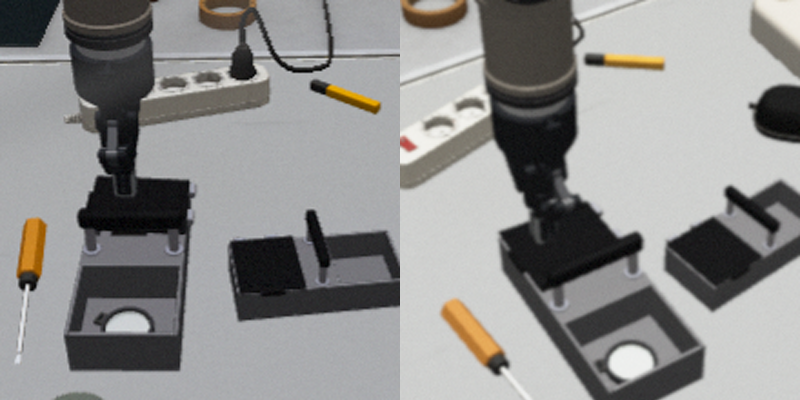

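Emit:
move_arm([
  {"fingers": 0, "translation": [0, 0, -2], "turn": 0},
  {"fingers": 0, "translation": [0, 0, -2], "turn": 0},
  {"fingers": 0, "translation": [0, 0, -1], "turn": 0},
  {"fingers": 0, "translation": [0, 0, 0], "turn": 0},
])

```text
t: 6.28
eef_pos: [0.4582, -0.1062, 0.0542]
tool_rot: [-0.0, -0.697, 0.717, 0.0]
contact_force: [-0.5, -0.0, -0.6]
gripper_width: 0.0
```

Emit:
move_arm([
  {"fingers": 0, "translation": [0, 0, -1], "turn": 0},
  {"fingers": 0, "translation": [0, 0, -0.5], "turn": 0},
  {"fingers": 0, "translation": [0, 0, 0], "turn": 0},
])

```text
t: 6.65
eef_pos: [0.4584, -0.1062, 0.0537]
tool_rot: [0.0, -0.697, 0.717, 0.0]
contact_force: [-4.1, 1.0, 14.5]
gripper_width: 0.001
```

14.5 N of contact at z=53.7 mm means the lid is shut. Next I'll rise and move above the handle.

Emit:
move_arm([
  {"fingers": 0, "translation": [0, 0, 10], "turn": 0},
  {"fingers": 0, "translation": [0, 0, 40], "turn": 0},
  {"fingers": 30, "translation": [0, 0, 50], "turn": 0},
  {"fingers": 55, "translation": [0, -5, 45], "turn": 0},
  {"fingers": 55, "translation": [5, -30, 0], "turn": 0},
  {"fingers": 55, "translation": [5, -30, 0], "turn": 0},
  {"fingers": 55, "translation": [4, -14, 0], "turn": 0},
  {"fingers": 55, "translation": [0, 0, 0], "turn": 0},
  {"fingers": 55, "translation": [0, 0, 0], "turn": 0},
])

```text
t: 7.78
eef_pos: [0.4721, -0.184, 0.1974]
tool_rot: [-0.0, -0.698, 0.716, 0.001]
contact_force: [0.2, 0.2, 0.1]
gripper_width: 0.646
```

```bash
python3 look.py 4
python3 - <<'E'
from station import *
from h import *
c=calibration("wrist"); im=read_camera("wrist")
for n in("carrier_grip","lid_edge","lid_hinge","lens_ring"): print(n,[(round(d['conf'],2),np.round(d['xy'],1)) for d in place_of("wrist",n)][:3])
print(proj(c,car(.4725,-.1852,-.0269,[[-49,-7,99],[-49,7,99],[49,-7,99],[49,7,99],[0,0,90]])).round(1).tolist())
for P in car(.4725,-.1852,-.0269,[[-49,-7,99],[-49,7,99],[49,-7,99],[49,7,99],[50,-110,50],[-50,-110,50],[-50,110,50],[50,110,50]]):
    cv2.circle(im,tuple(int(v) for v in proj(c,P)[0]),3,(0,0,255),1)
cv2.imwrite("pics/w4.png",im)
E
```

```text
{'t': np.float64(7.775), 'eef_pos': array([ 0.4721, -0.184 ,  0.1974]), 'tool_rot': array([-1.000e-04, -6.977e-01,  7.164e-01,  6.000e-04]), 'contact_force': array([0.2279, 0.1899, 0.1004]), 'gripper_width': np.float64(0.6458)}
carrier_grip [(0.86, array([322.3, 240.2]))]
lid_edge [(0.91, array([239.1, 282.2])), (0.65, array([384.9,  33.5])), (0.64, array([393.2, 216.7]))]
lid_hinge [(0.77, array([285. ,  53.7])), (0.61, array([241.2, 159.6]))]
lens_ring [(0.79, array([397.6, 218.8]))]
[[334.8, 307.7], [314.6, 307.7], [336.3, 164.3], [313.7, 164.3], [324.8, 236.2]]
```

View pics/4.png

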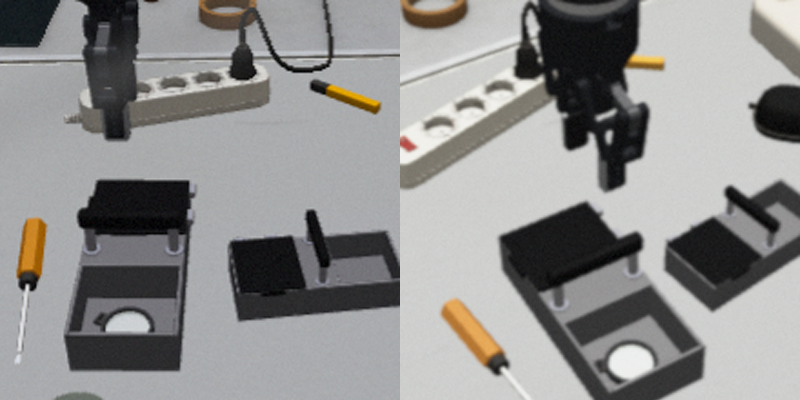

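View pics/w4.png

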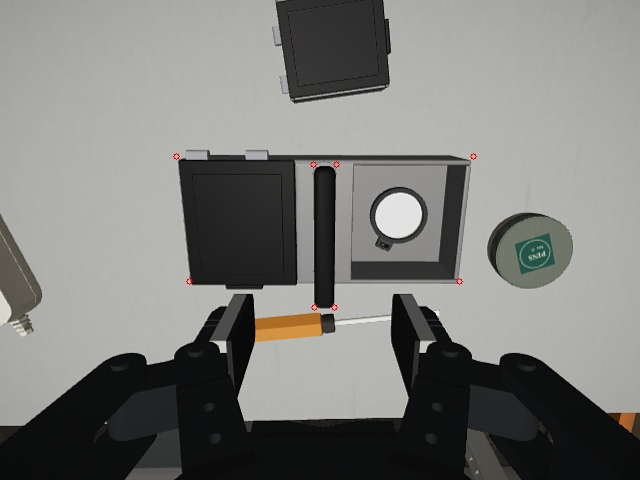

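Side and wrist views agree: the lid is flush and the bar centre is within about 1.5 mm of the estimate. I'll descend and grip.

Emit:
move_arm([
  {"fingers": 55, "translation": [-1, -1.2, -40], "turn": 0},
  {"fingers": 55, "translation": [0, 0, -40], "turn": 0},
  {"fingers": 55, "translation": [0, 0, -25], "turn": 0},
  {"fingers": 55, "translation": [0, 0, -15], "turn": 0},
  {"fingers": 55, "translation": [0, 0, -6], "turn": 0},
  {"fingers": 55, "translation": [0, 0, 0], "turn": 0},
], newtons=80)

```text
t: 8.88
eef_pos: [0.4716, -0.1865, 0.0721]
tool_rot: [0.0, -0.697, 0.717, -0.0]
contact_force: [0.6, 0.1, -0.8]
gripper_width: 0.637
```

```bash
python3 look.py 5; python3 -c "
from station import *;import cv2
cv2.imwrite('pics/w5.png',read_camera('wrist'))"
```

```text
{'t': np.float64(8.875), 'eef_pos': array([ 0.4716, -0.1865,  0.0721]), 'tool_rot': array([ 1.000e-04, -6.972e-01,  7.168e-01, -2.000e-04]), 'contact_force': array([ 0.5765,  0.0801, -0.7638]), 'gripper_width': np.float64(0.637)}
```

View pics/5.png

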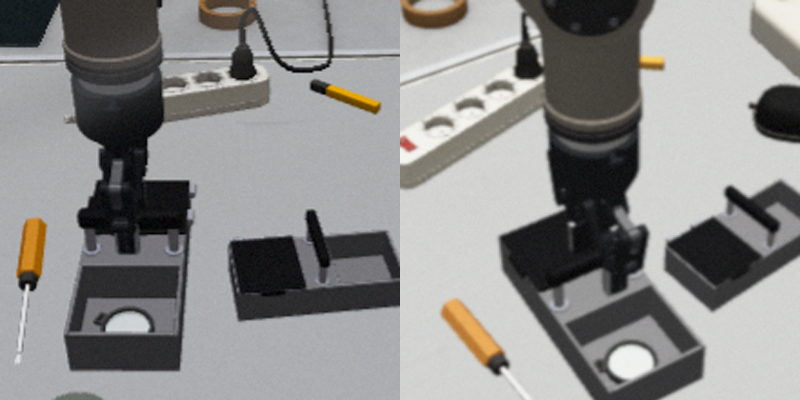

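View pics/w5.png

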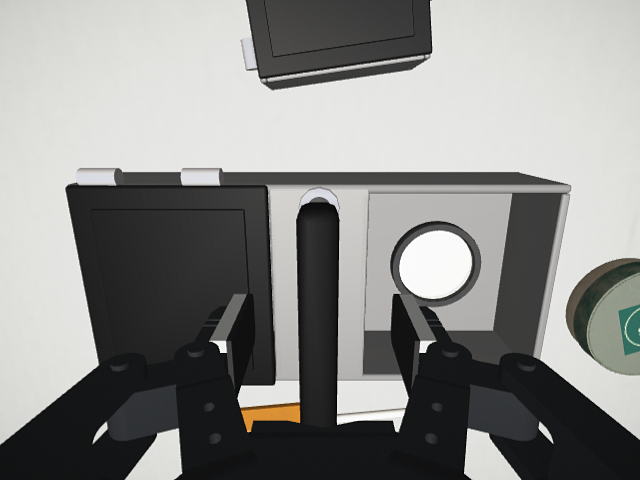

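Run:
```python
from station import *
from h import *
c=calibration("wrist")
for x0 in(.468,.471,.4725,.475):
    print(x0,proj(c,car(x0,-.1855,-.0269,[[49,0,99],[50,110,54],[-50,24,54],[50,-110,50],[49,0,90]])).round(1).tolist())
import cv2
s=calibration("side")
for x0 in(.4685,.4725): print(proj(s,car(x0,-.1852,-.0269,[[-49,0,90],[49,0,90],[-40,0,50],[40,0,50]])).round(1).tolist())
print(proj(s,[[.4716,-.1865-.02,.0721]]))
a=cv2.imread("pics/5.png")
from station import read_camera
a=read_camera("side")[210:290,230:320]; cv2.imwrite("pics/s5.png",cv2.resize(a,None,fx=7,fy=7,interpolation=cv2.INTER_CUBIC))
```

```text
0.468 [[319.8, 218.5], [60.1, 191.7], [272.9, 391.5], [575.2, 189.4], [320.0, 212.2]]
0.471 [[319.6, 209.0], [58.5, 184.6], [272.5, 386.4], [576.3, 182.4], [319.8, 203.3]]
0.4725 [[319.4, 204.2], [57.7, 181.1], [272.3, 383.8], [576.8, 178.9], [319.6, 198.8]]
0.475 [[319.1, 196.1], [56.3, 175.1], [271.9, 379.5], [577.8, 173.0], [319.4, 191.3]]
[[241.1, 250.9], [298.1, 251.1], [248.8, 268.3], [294.0, 268.4]]
[[243.4, 250.9], [300.4, 251.0], [251.1, 268.3], [296.2, 268.4]]
[[271.25099273 267.08482549]]
```

View pics/s5.png

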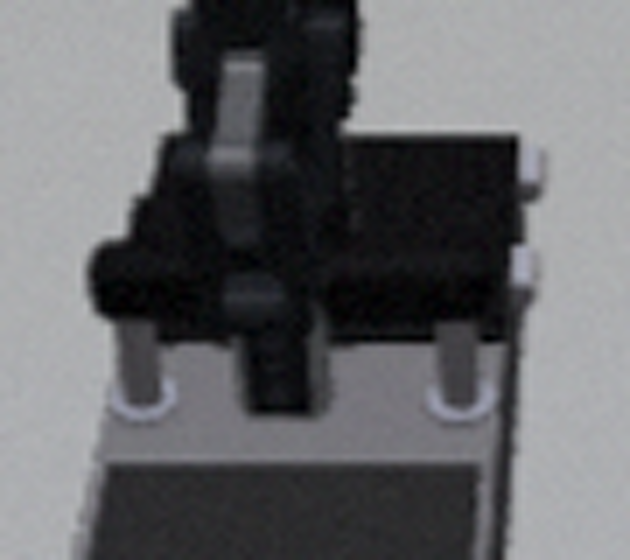

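Wrist and side estimates put the bar centre at x≈0.471–0.472, with the TCP at 0.4716, so I'll grip here.

Emit:
move_arm([
  {"fingers": 30, "translation": [0, 0, 0], "turn": 0},
  {"fingers": 10, "translation": [0, 0, 0], "turn": 0},
  {"fingers": 0, "translation": [0, 0, 0], "turn": 0},
  {"fingers": 0, "translation": [0, 0, 0], "turn": 0},
  {"fingers": 0, "translation": [0, 0, 0], "turn": 0},
  {"fingers": 0, "translation": [0, 0, 0], "turn": 0},
], newtons=80)

```text
t: 9.82
eef_pos: [0.4715, -0.1859, 0.0722]
tool_rot: [0.0, -0.697, 0.717, 0.0]
contact_force: [-0.5, 3.2, 6.0]
gripper_width: 0.148
```

Emit:
move_arm([
  {"fingers": 0, "translation": [0, 0, 2], "turn": 0},
  {"fingers": 0, "translation": [0, 0, 4], "turn": 0},
  {"fingers": 0, "translation": [0, 0, 7], "turn": 0},
  {"fingers": 0, "translation": [0, 0, 7], "turn": 0},
  {"fingers": 0, "translation": [0, 0, 5], "turn": 0},
  {"fingers": 0, "translation": [0, 0, 0], "turn": 0},
])

```text
t: 10.58
eef_pos: [0.4717, -0.1865, 0.0973]
tool_rot: [0.0, -0.697, 0.717, -0.0]
contact_force: [0.1, 1.0, -7.6]
gripper_width: 0.144
```

```bash
python3 look.py 6
```

```text
{'t': np.float64(10.575), 'eef_pos': array([ 0.4717, -0.1865,  0.0973]), 'tool_rot': array([ 3.000e-04, -6.973e-01,  7.168e-01, -4.000e-04]), 'contact_force': array([ 0.0513,  1.0409, -7.5807]), 'gripper_width': np.float64(0.1442)}
```

View pics/6.png

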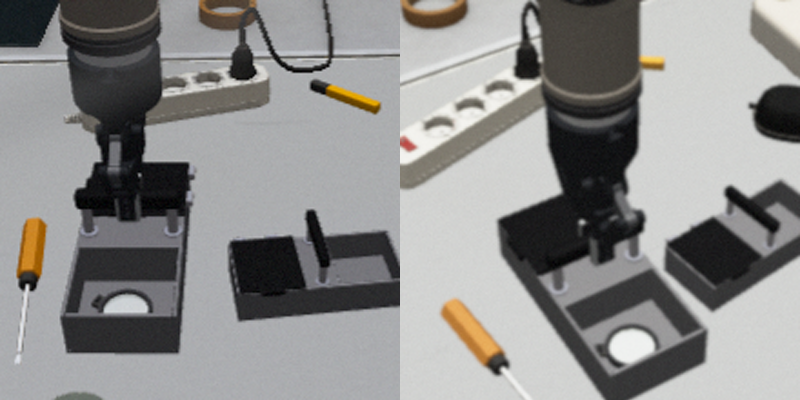

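It weighs about 7.6 N, hangs level, and isn't slipping. I'll lift further.

Emit:
move_arm([
  {"fingers": 0, "translation": [0, 0, 6], "turn": 0},
  {"fingers": 0, "translation": [0, 0, 14], "turn": 0},
  {"fingers": 0, "translation": [0, 0, 18], "turn": 0},
  {"fingers": 0, "translation": [0, 0, 18], "turn": 0},
  {"fingers": 0, "translation": [0, 0, 18], "turn": 0},
  {"fingers": 0, "translation": [0, 0, 18], "turn": 0},
  {"fingers": 0, "translation": [0, 0, 14], "turn": 0},
  {"fingers": 0, "translation": [0, 0, 6], "turn": 0},
  {"fingers": 0, "translation": [0, 0, 0], "turn": 0},
  {"fingers": 0, "translation": [0, 0, 0], "turn": 0},
], newtons=100)

```text
t: 11.92
eef_pos: [0.4708, -0.1862, 0.2082]
tool_rot: [-0.0, -0.697, 0.717, 0.001]
contact_force: [0.2, -0.2, -7.5]
gripper_width: 0.14
```

```bash
python3 look.py 7;python3 - <<'E'
from station import *
from h import *
for c in("scene","side"):
    k=calibration(c); im=read_camera(c); z=.1985+.0076-.071 
    z=get_obs()['eef_pos'][2]-.0722
    P=car(.4715,-.1852,-.0269,[[-50,110,54],[50,110,54],[-50,110,50],[50,-110,50],[-50,-110,50],[50,-110,0],[-50,-110,0],[-49,0,90],[49,0,90]],z)
    for p in proj(k,P): cv2.circle(im,tuple(int(round(v)) for v in p),2,(0,0,255),1)
    a=im[120:330,200:400]; cv2.imwrite(f"pics/f_{c}.png",cv2.resize(a,None,fx=2.8,fy=2.8,interpolation=cv2.INTER_CUBIC))
cv2.imwrite("pics/w7.png",read_camera("wrist"))
E
```

```text
{'t': np.float64(11.925), 'eef_pos': array([ 0.4708, -0.1862,  0.2082]), 'tool_rot': array([-4.000e-04, -6.973e-01,  7.168e-01,  5.000e-04]), 'contact_force': array([ 0.2207, -0.2095, -7.4763]), 'gripper_width': np.float64(0.1405)}
```

View pics/f_side.png

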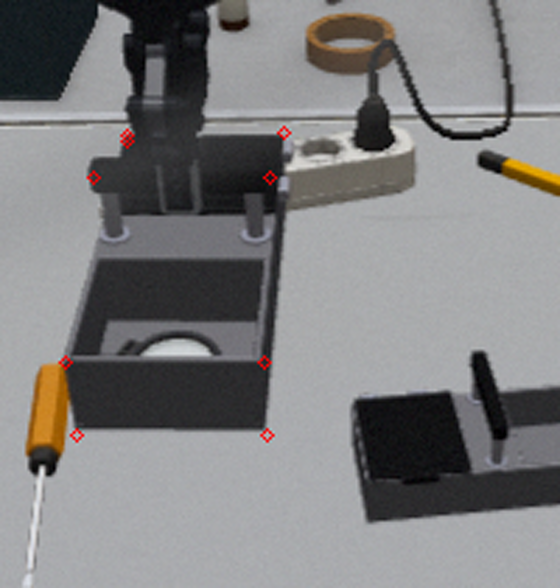

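View pics/f_scene.png

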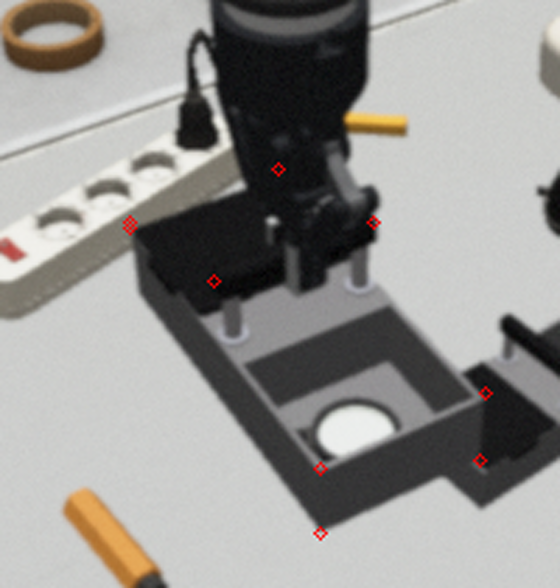

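View pics/w7.png

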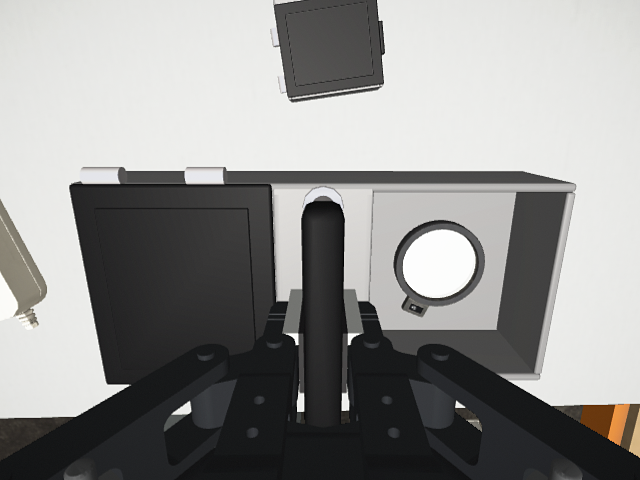

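The carrier is level, about 136 mm clear, with the lid shut and the lens ring in its well. I'll hold for one settling check and then hand in.

Emit:
move_arm([
  {"fingers": 0, "translation": [0, 0, 0], "turn": 0},
  {"fingers": 0, "translation": [0, 0, 0], "turn": 0},
  {"fingers": 0, "translation": [0, 0, 0], "turn": 0},
  {"fingers": 0, "translation": [0, 0, 0], "turn": 0},
  {"fingers": 0, "translation": [0, 0, 0], "turn": 0},
  {"fingers": 0, "translation": [0, 0, 0], "turn": 0},
])

```text
t: 12.92
eef_pos: [0.4713, -0.1864, 0.2088]
tool_rot: [-0.0, -0.697, 0.717, -0.0]
contact_force: [0.8, -0.1, -6.7]
gripper_width: 0.141
```

```bash
python3 -c "
from station import *;import cv2,numpy as np
a=read_camera('wrist');print(np.abs(a.astype(int)-cv2.imread('pics/w7.png')).mean(), get_obs()['contact_force'])
hand_in()"
```

```text
0.8485753038194445 [-0.0704463   0.67312545 -7.58412133]
the job is handed in; nothing more can be done
```

I shut the lid on the larger carrier, gripped the middle of its bar handle at 100 N and lifted it. I handed the job in at about 13 s with the carrier still held in the air.

- **Lid:** I swung it down with the closed fingers and pressed until I felt about 14 N with the fingertips at 54 mm, the lid's shut height. The pictures show it flush on the rims.
- **Lift:** The underside is about 13.6 cm above the table, worked out from how far the arm rose. The load is steady at about 7.5 N, and nothing moved or slipped over a 1 s hold.
- **Level:** In the side and scene views the carrier matches a level model to within about 2–3 px. The fit was off by about that much before the lift too.
- **Contents and bystanders:** The lens ring is in its well. The loupe is out of sight under the shut lid, so I could not check it directly. The arm never touched the screwdriver or the tin. I saw the screwdriver in place after the lift, but the tin was not in my last pictures.

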